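Release the ratchet clamp that holds the amber bottle

ROBOT

A 7-joint arm with a two-finger parallel gripper is mounted at the origin on a cart in front of the work surface, level with it; the furniture and walls round the work are solid. World frame = base frame: x ahead of the robot, y to its left, z up, the work surface at z = 0. Lengths are in m, angles in rad, forces in N, time in s.
With the tool pointing down it reaches from about 0.4 to 0.85 m from the base axis. Payload 4.5 kg.
Tool frame: the origin (TCP) lies between the finger pads; the fingertips stand 11 mm ahead of it and the grasp point (between the pads) lies 8 mm behind it (r.nose_length is the distance from the TCP to the fingertips, in m); z points along the fingers, y is the line along which they close (so a half turn about z gives the same grasp; the last joint's range is limited). The gripper opens to 88 mm and grips with 3 to 60 N. Pads are 18 mm wide; open, the fingers measure 123 mm over their backs; the gripper's body (75 mm by 187 mm) begins 45 mm behind the grasp point.
Start: joints at [-1.19, 0.689, -0.195, 1.565, 0.157, 0.902, -0.215], TCP at [0.212, 0.588, 0.25] pointing down, gripper open.
Joint ranges: [-3.01, 3.01], [-0.46, 2.08], [-1.47, 1.51], [0.13, 2.56], [-1, 4.14], [0.04, 2.09], [-2.66, 2.66]. Speed limits (rad/s): [2.57, 2.57, 3.14, 3.14, 3.14, 3.14, 3.14].

INTERFACE

Orientations are given as a unit quaternion [x, y, z, w].
In Python, from plant import get_state, snapshot, camera_model, r gives the robot as it stands.
- The arm moves only by the shell command python3 -m inch 'ROWS' [FORCE]. ROWS is text: rows parted by semicolons, each of 7 numbers parted by spaces: the opening, from -1 (shut) to 1 (fully open), then the shift along the tool's x, y, z in m, then the turn, a rotation vector about the tool's x, y, z in rad. A call has 1 to 20 rows; each row shifts and turns the commanded pose from where the row before left it, along the tool's axes as they then stand; what a row does not reach is not made up. A row lasts 1/12 s, in which the tool goes at most 41.7 mm and 7.16 degrees, less where a joint would pass 70% of its speed; a pose out of reach is approached as far as the arm can. A call is refused whole if a number of a shift passes 0.0417 or a number of a turn 0.125, either way. A call with a gripper value outside its range is refused whole. The fingers move at their own pace and stop on an object; FORCE is the grip in N (left out, the last holds). Time passes only in rows, so rows that do not move let the fingers close. It gives the time, the measured TCP pose, the force, the opening and the grip force at its end, in the units of the state.
- get_state(): the state, without advancing time (a new reading comes with each control period).
- snapshot(name): name is "side" or "top"; returns (picture, depth): 384x512x3 uint8, red, green, blue; 384x512 float32, m along the optical axis (not along the pixel's ray), 0 where there is no reading.
- camera_model(name): a dict with "intrinsics" (3x3 intrinsics, pixels), "dist" ([k1, k2, p1, p2, k3] as OpenCV has them; the pictures are not rectified), "view" (4x4, takes a point from world to camera coordinates). Camera axes: x right, y down, z forward; pixel columns grow to the right and rows downward; lengths in m; the calibration is good to about 2 mm. A picture is of the moment at which its call begins. camera_model takes no time and is no camera call.
- r.finish_job(): hands the job in; it is judged then, once.
The state is a dict: "clock": time; "q": joint angles; "qd": joint speeds; "joint_torque": joint torques, N m; "tool_pos": TCP position; "eef_rot": TCP orientation; "contact_force": force on the tool from outside, world axes, zero at the start; "moment": the same for the moment, N m; "opening": opening from 0.0 (shut) to 1.0 (fully open); "finger_force": force on a finger pad.
Only numpy, scipy, OpenCV 4.12 (cv2) and the standard library are available. Lean on these libraries where they do the work, as an engineer would, in place of code of your own. Each camera call takes 0.05 s, during which the arm holds its last target. There are 200 camera calls.

TASK

Two ratchet clamps on the trolley grip things for transport: free the amber bottle that stands in one of them. On its clamp, lift the pawl clear of the teeth by the red tab and leave it up, then draw the toothed bar back by its black knob, fully out to its stop. The bottle must stay standing where it is; leave the other clamp, which holds the steel canister, alone.

Things in the scene. Friction and masses are not known exactly. Their poses are not given: they have to be found in the camera images.
- pawl_tab (a point): Centre of the red lift tab on the pawl of the amber bottle's clamp: 14 x 12 x 30 mm (along bar, across, high), 64 mm above the worktop while down. x: along the bar towards the bottle; y: across; z: up. Clear 40 mm each side. The pawl turns on a level pin parallel to y, 60 mm behind this point (-x) and 12 mm below it: pinch across y, raise in an arc (0.5 rad: 27 mm up, 13 mm back); 1 to 2 N.
- pawl (a joint): Angle of that pawl in rad: 0 = down in the teeth, grows as it is lifted, at most 0.8. The teeth are cleared at about 0.1; lift it well clear, 0.3 or more. A stiff hinge: it stays where it is left.
- bar_knob (a point): Grip point of the upright black knob on the near end of the same clamp's toothed bar: vertical cylinder, 20 mm in diameter, this point 45 mm above the worktop, the top 21 mm higher. x: along the bar towards the bottle; z: up. It stands 105 mm behind the tab (-x), clear over 40 mm on both sides in y. Draw it straight along its -x; about 3 N.
- bar (a joint): How far that bar has been drawn out, in m: 0 = jaw against the bottle, 0.040 = stop. While the pawl is down it blocks after about 3 mm.
- bottle: Amber bottle with a white cap, 46 mm in diameter, 102 mm tall, standing loose on its clamp's base plate (8 mm above the worktop) between the fixed and the sliding jaw, about 64 mm past the tab along the bar. Origin at the centre of its underside, z up.
- clamp_2: The other clamp, alike, holding the round steel canister with a knobbed lid (68 mm in diameter). Blue base plate 194 x 70 mm. Origin on the worktop under its bar; x along the bar, from its knob (129 mm behind the origin) to its canister (52 mm past it). Leave it alone.

How it is judged:
By the outcome, as a careful person would: the job done as asked, in the order asked, and still so for the second after the job is handed in, with the robot touching nothing.
It also fails if it takes over 38 s, if anything falls off the work surface, if the arm or the gripper's body presses on something with over 40 N, if the wrist force passes 120 N, or if a joint passes its speed limit or range.

## Working session

There is one attempt and no reset: what is moved stays moved. The work goes in short steps, Python scripts to look and compute and a shell command to move; the robot and the scene stay as the last step left them, time stands still between calls to the robot, and variables do not carry over. Pictures are saved under pics/ and viewed, at most 10 in all, crops included, and the job is handed in when it is done.

```bash
mkdir -p pics; cat > h.py <<'E'
import numpy as np, cv2
from plant import get_state, snapshot, camera_model, r
def shot(n,f):
    im,d=snapshot(n); np.savez('pics/'+f+'.npz',im=im,d=d); cv2.imwrite('pics/'+f+'.png',im[:,:,::-1]); return im,d
def cloud(n,d):
    m=camera_model(n); K=np.array(m['intrinsics']);V=np.array(m['view'])
    v,u=np.mgrid[:d.shape[0],:d.shape[1]]
    p=cv2.undistortPoints(np.stack([u,v],-1).reshape(-1,1,2).astype(float),K,np.array(m['dist'])).reshape(-1,2)
    z=d.reshape(-1); P=np.c_[p*z[:,None],z]
    return ((P-V[:3,3])@V[:3,:3]).reshape(*d.shape,3)
E
python3 - <<'E'
from h import *
for n in ('side','top'):
    im,d=shot(n,n+'0')
s=get_state();print(s)
a=cv2.imread('pics/side0.png')
E
```

```text
{'clock': 0.1, 'q': array([-1.19016616,  0.68989781, -0.19450453,  1.56621753,  0.15731596,
        0.90251365, -0.21508043]), 'qd': array([-0.00109564, -0.00177673, -0.00038139, -0.00438353,  0.00132183,
        0.00158482,  0.000287  ]), 'joint_torque': array([-2.16892833e-03, -5.28499568e+01, -1.27103034e+00, -1.53839153e+01,
       -5.25048631e-02,  2.02945412e-03,  2.54348197e-05]), 'tool_pos': array([0.21231642, 0.58725511, 0.24899727]), 'eef_rot': array([ 1.72502330e-01,  9.85008766e-01, -8.19478447e-04, -7.06514320e-05]), 'contact_force': array([0.27287559, 0.08082119, 0.02645373]), 'moment': array([-0.02997788,  0.01751628, -0.03786016]), 'finger_force': 0.0, 'opening': 1.0003930884152983}
```

View pics/top0.png

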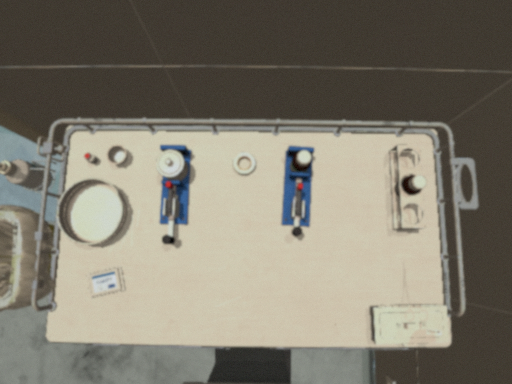

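View pics/side0.png

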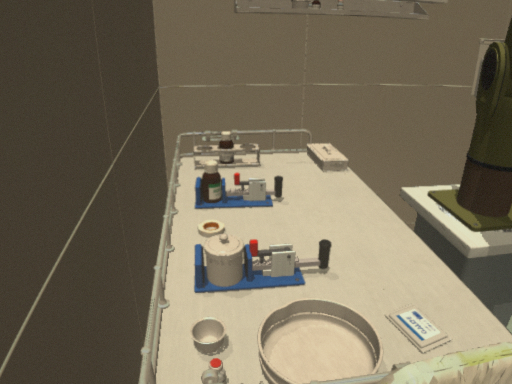

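The top view shows the amber bottle's clamp: cap at (303,157), red tab (299,186) and knob (297,231). The canister clamp is to the left at (172,190), and the second bottle at (413,184) is in a rack, so it isn't the target. The side view shows the same clamp with its tab at (237,180) and knob at (278,187).

```bash
python3 - <<'E'
from h import *
def red(im): 
    h=im.astype(int); return (h[...,0]>120)&(h[...,1]<70)&(h[...,2]<70)
for n,box,kb in (('top',(170,200,285,312),(222,240,288,306)),('side',(170,190,228,248),(174,200,272,286))):
    z=np.load(f'pics/{n}0.npz');im,d=z['im'],z['d'];C=cloud(n,d)
    a,b,c,e=box;m=red(im[a:b,c:e]);P=C[a:b,c:e][m]
    print(n,'red',m.sum(),np.median(P,0).round(4),P.min(0).round(3),P.max(0).round(3))
    a,b,c,e=kb;m=im[a:b,c:e].max(-1)<70;P=C[a:b,c:e][m]
    Q=P[P[:,2]>.03]
    print('knob',m.sum(),len(Q),np.median(Q,0).round(4),Q.min(0).round(3),Q.max(0).round(3))
    if n=='top':
        top=Q[Q[:,2]>.055];print('knob top',len(top),top.mean(0))
        P=C[120:250,270:330].reshape(-1,3);I=im[120:250,270:330].reshape(-1,3).astype(int)
        bl=P[(I[:,2]>I[:,0]+60)&(P[:,2]<.025)]
        print('blue rect',cv2.minAreaRect(bl[:,:2].astype(np.float32)*1000),bl[:,2].mean())
        cap=P[(P[:,2]>.09)];print('cap',len(cap),cap.mean(0),cap[:,2].max())
        Pw=C[280:300,200:300].reshape(-1,3);print('table z',np.median(Pw[:,2]))
    else:
        P=C[155:205,198:225].reshape(-1,3);cap=P[P[:,2]>.09];print('cap',cap.mean(0),len(cap))
z=np.load('pics/top0.npz')['im'][110:260,260:340,::-1]
y=np.load('pics/side0.npz')['im'][145:220,180:300,::-1]
cv2.imwrite('pics/c0.png',np.hstack([cv2.resize(z,(320,600)),cv2.resize(y,(480,600*1//2)) if 0 else cv2.copyMakeBorder(cv2.resize(y,(480,300)),0,300,0,0,0)]))
E
```

```text
top red 18 [ 0.6208 -0.119   0.0772] [ 0.616 -0.122  0.074] [ 0.627 -0.114  0.079]
knob 43 43 [ 0.5168 -0.1127  0.0638] [ 0.51  -0.12   0.061] [ 0.524 -0.104  0.067]
knob top 43 [ 0.51624346 -0.11182717  0.06385446]
blue rect ((623.9573974609375, -119.3062973022461), (63.98411560058594, 171.6148223876953), 86.82173156738281) 0.006310754884067686
cap 213 [ 0.64414646 -0.10608453  0.24217666] 0.892043125322916
table z -0.001675861736485385
side red 39 [ 0.6248 -0.114   0.0661] [ 0.62  -0.117  0.053] [ 0.628 -0.111  0.078]
knob 109 81 [ 0.5204 -0.1059  0.0511] [ 0.512 -0.112  0.031] [ 0.529 -0.102  0.066]
cap [ 0.68701562 -0.09375297  0.11085959] 144
```

View pics/c0.png

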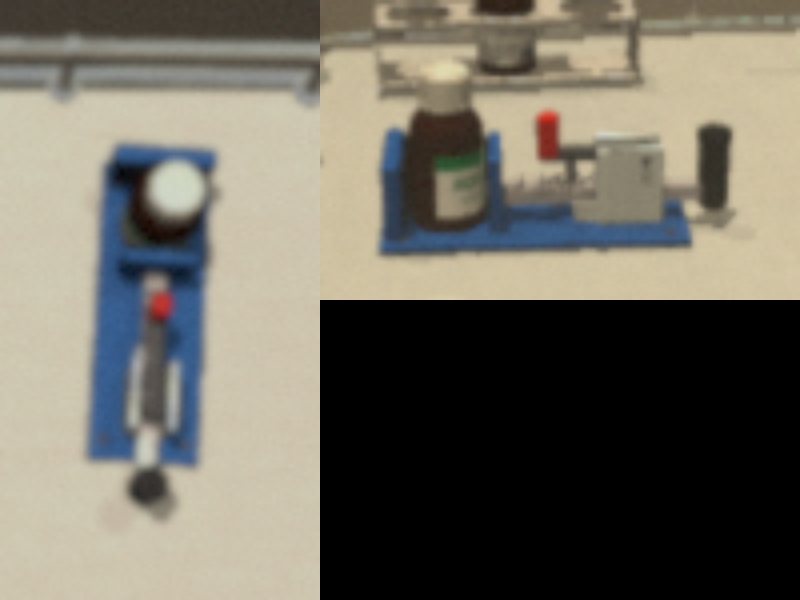

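```bash
python3 -m inch '-0.15 0 0 0 0 0 -0.097;-0.15 0 0 0 0 0 -0.097;-0.15 0 0 0 0 0 -0.096;-0.15 -0.019 -0.028 0 0 0 0;-0.15 -0.019 -0.028 0 0 0 0;-0.15 -0.019 -0.028 0 0 0 0;-0.15 -0.019 -0.028 0 0 0 0;-0.15 -0.019 -0.028 0 0 0 0;-0.15 -0.019 -0.028 0 0 0 0;-0.15 -0.019 -0.028 0 0 0 0;-0.15 -0.019 -0.028 0 0 0 0;-0.15 -0.019 -0.028 0 0 0 0;-0.15 -0.019 -0.028 0 0 0 0;-0.15 -0.019 -0.028 0 0 0 0;-0.15 -0.019 -0.028 0 0 0 0;-0.15 0 0 0 0 0 0' 12
```

```text
clock: 1.43
tool_pos: [0.4245, 0.2315, 0.2491]
eef_rot: [0.034, 0.999, -0.003, 0.0]
contact_force: [0.5, -0.9, -0.6]
opening: 0.427
finger_force: 0.0
```

```bash
cat >> h.py <<'E'
from scipy.spatial.transform import Rotation as Ro
def togo(p,yaw=-0.058):
    s=get_state();R=Ro.from_quat(s['eef_rot'])
    c,sn=np.cos(yaw),np.sin(yaw)
    T=Ro.from_matrix(np.array([[-c,sn,0],[-sn,c,0],[0,0,-1.]]))
    print('pos',s['tool_pos'].round(4),'tool shift',R.inv().apply(np.array(p)-s['tool_pos']).round(4),'turn',(R.inv()*T).as_rotvec().round(4))
E
python3 -c "
from h import *
togo([.622,-.118,.249])"
```

```text
pos [0.4245 0.2315 0.2491] tool shift [-0.2209 -0.3352  0.0022] turn [-0.0059  0.0008 -0.0683]
```

```bash
sed -i 's/\[\[-c,sn,0\]/[[-c,-sn,0]/' h.py; python3 -c "
from h import *
togo([.622,-.118,.249])"
python3 -m inch '-0.15 -0.018 -0.028 0 0 0 0;-0.15 -0.018 -0.028 0 0 0 0;-0.15 -0.018 -0.028 0 0 0 0;-0.15 -0.018 -0.028 0 0 0 0;-0.15 -0.018 -0.028 0 0 0 0;-0.15 -0.018 -0.028 0 0 0 0;-0.15 -0.018 -0.028 0 0 0 0;-0.15 -0.018 -0.028 0 0 0 0;-0.15 -0.018 -0.028 0 0 0 0;-0.15 -0.018 -0.028 0 0 0 0;-0.15 -0.02 -0.028 0 0 0 0;-0.15 -0.021 -0.027 0 0 0 0;-0.15 0 0 0 0 0 0;-0.15 0 0 0 0 0 0' 12
python3 -c "
from h import *
togo([.622,-.118,.14]);shot('side','side1')
z=np.load('pics/side1.npz')['im'][100:220,160:320,::-1]
cv2.imwrite('pics/c1.png',cv2.resize(z,(640,480)))"
```

```text
pos [0.4245 0.2315 0.2491] tool shift [-0.2209 -0.3352  0.0022] turn [-0.0058  0.0009 -0.0103]
clock: 2.6
tool_pos: [0.6227, -0.1099, 0.2487]
eef_rot: [0.031, 1.0, -0.0, -0.0]
contact_force: [-1.6, 0.7, 0.3]
opening: 0.429
finger_force: 0.0
pos [ 0.6227 -0.1099  0.2487] tool shift [ 0.0002 -0.0081  0.1087] turn [-0.0006 -0.0008 -0.0031]
```

View pics/c1.png

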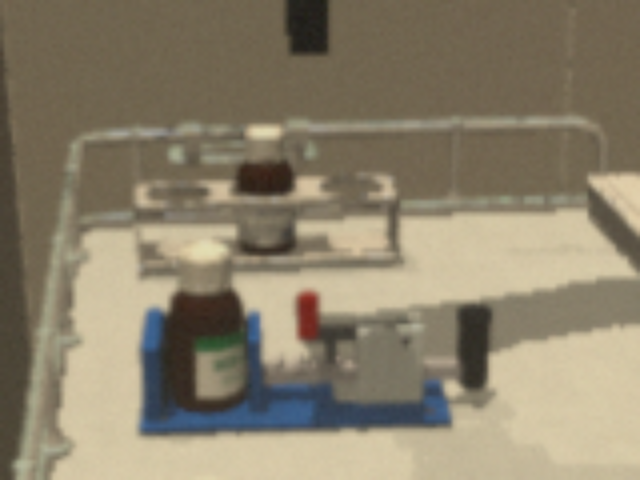

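The finger hangs directly above the red tab (308,315 in the crop). I'll descend now.

```bash
python3 -m inch '-0.15 0 -0.004 0.02 0 0 0;-0.15 0 -0.004 0.02 0 0 0;-0.15 0 0 0.02 0 0 0;-0.15 0 0 0.02 0 0 0;-0.15 0 0 0.02 0 0 0;-0.15 0 0 0.02 0 0 0;-0.15 0 0 0.02 0 0 0;-0.15 0 0 0.015 0 0 0;-0.15 0 0 0.015 0 0 0;-0.15 0 0 0.015 0 0 0;-0.15 0 0 0 0 0 0;-0.15 0 0 0 0 0 0' 8
python3 -c "
from h import *
togo([.622,-.118,.064]);shot('side','side2');shot('top','top2')
z=np.load('pics/side2.npz')['im'][130:220,180:300,::-1];y=np.load('pics/top2.npz')['im'][130:250,260:340,::-1]
cv2.imwrite('pics/c2.png',np.hstack([cv2.resize(z,(480,360)),cv2.resize(y,(240,360))]))"
```

```text
clock: 3.65
tool_pos: [0.6213, -0.1135, 0.0645]
eef_rot: [0.027, 1.0, 0.001, -0.001]
contact_force: [-0.8, -0.2, 0.3]
opening: 0.427
finger_force: 0.0
pos [ 0.6213 -0.1135  0.0645] tool shift [-0.0009 -0.0044  0.0004] turn [ 0.0012 -0.002   0.0035]
```

View pics/c2.png

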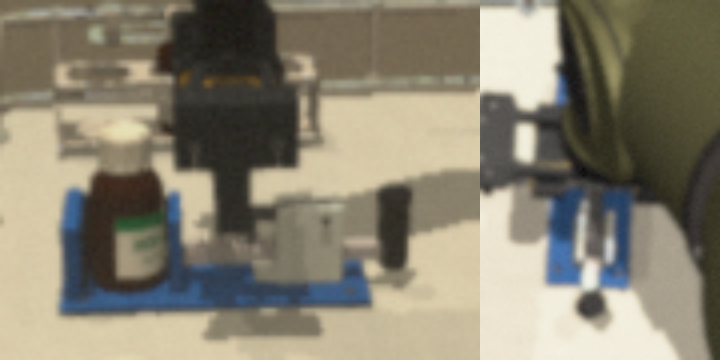

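The finger straddles the tab, and the gripper body stays clear of the bottle's cap. Next I'll centre in y and pinch.

```bash
python3 -m inch '-0.15 0 -0.003 0 0 0 0;-0.15 0 -0.002 0 0 0 0;-0.15 0 0 0 0 0 0;-0.4 0 0 0 0 0 0;-0.6 0 0 0 0 0 0;-1 0 0 0 0 0 0;-1 0 0 0 0 0 0;-1 0 0 0 0 0 0;-1 0 0 0 0 0 0;-1 0 0 0 0 0 0' 8
```

```text
clock: 4.58
tool_pos: [0.6219, -0.1201, 0.0647]
eef_rot: [0.028, 1.0, 0.0, 0.0]
contact_force: [0.3, 1.0, 0.7]
opening: 0.136
finger_force: 8.0
```

```bash
python3 -m inch '-1 0.0012 0 -0.0033 0 0 0;-1 0.0014 0 -0.0032 0 0 0;-1 0.0015 0 -0.0031 0 0 0;-1 0.0017 0 -0.003 0 0 0;-1 0.0019 0 -0.0029 0 0 0;-1 0.0020 0 -0.0028 0 0 0;-1 0.0022 0 -0.0027 0 0 0;-1 0.0024 0 -0.0026 0 0 0;-1 0.0025 0 -0.0024 0 0 0;-1 0.0027 0 -0.0023 0 0 0;-1 0 0 0 0 0 0;-1 0 0 0 0 0 0;-1 0 0 0 0 0 0'
python3 -c "
from h import *
shot('side','side3')
z=np.load('pics/side3.npz')['im'][110:220,180:300,::-1]
cv2.imwrite('pics/c3.png',cv2.resize(z,(480,440)))"
```

```text
clock: 5.67
tool_pos: [0.6034, -0.1192, 0.0939]
eef_rot: [0.028, 1.0, 0.0, 0.001]
contact_force: [4.5, 1.8, 6.5]
opening: 0.133
finger_force: 8.0
```

View pics/c3.png

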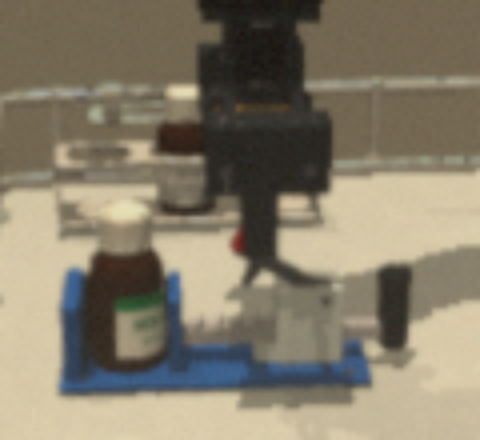

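The pawl is lifted: the tab shows at (238,240) beside the finger and the teeth below are exposed. I'll release and rise.

```bash
python3 -m inch '-0.6 0 0 0 0 0 0;-0.15 0 0 0 0 0 0;-0.15 0 0 0 0 0 0;-0.15 0 0 0 0 0 0;-0.15 0 0 -0.015 0 0 0;-0.15 0 0 -0.02 0 0 0;-0.15 0 0 -0.02 0 0 0;-0.15 0.01 0 -0.02 0 0 0;-0.15 0.025 0 -0.01 0 0 0;-0.15 0.025 0 0 0 0 0;-0.15 0.025 0 0 0 0 0;-0.15 0 0 0 0 0 0;-0.15 0 0 0 0 0 0'
python3 - <<'E'
from h import *
togo([.517,-.113,.045])
im,d=shot('side','side4')
h=im.astype(int);m=(h[...,0]>120)&(h[...,1]<70)&(h[...,2]<70);m[:140]=0;m[205:]=0;m[:,:215]=0;m[:,265:]=0
P=cloud('side',d)[m];print(len(P),np.median(P,0),P.min(0),P.max(0))
cv2.imwrite('pics/c4.png',cv2.resize(im[110:220,180:300,::-1],(480,440)))
E
```

```text
clock: 6.8
tool_pos: [0.5158, -0.1151, 0.1779]
eef_rot: [0.029, 1.0, -0.0, -0.001]
contact_force: [0.5, -0.4, 0.1]
opening: 0.425
finger_force: 0.0
pos [ 0.5158 -0.1151  0.1779] tool shift [-0.0014  0.0022  0.1329] turn [-0.0007 -0.0024  0.0008]
49 [ 0.60995772 -0.11386838  0.09456258] [ 0.60017358 -0.11753073  0.08187183] [ 0.61769546 -0.10908307  0.10488761]
```

View pics/c4.png

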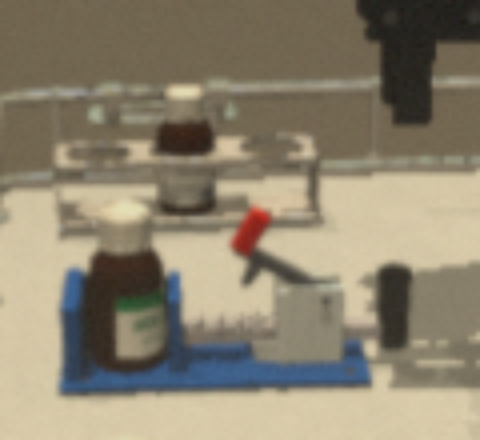

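The pawl stays up at about 0.5 rad, with the tab 28 mm higher, and the hand is above the knob. I'll descend onto the knob and grip it.

```bash
python3 -m inch '-0.15 -0.001 0.002 0.02 0 0 0;-0.15 0 0 0.02 0 0 0;-0.15 0 0 0.02 0 0 0;-0.15 0 0 0.02 0 0 0;-0.15 0 0 0.02 0 0 0;-0.15 0 0 0.018 0 0 0;-0.15 0 0 0.013 0 0 0;-0.15 0 0 0 0 0 0;-0.15 0 0 0 0 0 0;-0.4 0 0 0 0 0 0;-0.6 0 0 0 0 0 0;-1 0 0 0 0 0 0;-1 0 0 0 0 0 0;-1 0 0 0 0 0 0;-1 0 0 0 0 0 0' 20
```

```text
clock: 8.1
tool_pos: [0.5194, -0.1142, 0.0477]
eef_rot: [0.029, 1.0, -0.001, 0.001]
contact_force: [1.0, -5.7, 4.0]
opening: 0.219
finger_force: 19.8
```

```bash
python3 -m inch '-1 0.002 0 0 0 0 0;-1 0.004 0 0 0 0 0;-1 0.004 0 0 0 0 0;-1 0.004 0 0 0 0 0;-1 0.004 0 0 0 0 0;-1 0.004 0 0 0 0 0;-1 0.004 0 0 0 0 0;-1 0.004 0 0 0 0 0;-1 0.004 0 0 0 0 0;-1 0.003 0 0 0 0 0;-1 0.002 0 0 0 0 0;-1 0 0 0 0 0 0;-1 0 0 0 0 0 0;-1 0 0 0 0 0 0'; python3 -m inch '-1 0.001 0 0 0 0 0;-1 0.001 0 0 0 0 0;-1 0.001 0 0 0 0 0;-1 0 0 0 0 0 0;-1 0 0 0 0 0 0'
```

```text
clock: 9.27
tool_pos: [0.4801, -0.112, 0.0477]
eef_rot: [0.029, 1.0, -0.001, 0.001]
contact_force: [1.6, -5.3, 4.7]
opening: 0.218
finger_force: 19.8
clock: 9.68
tool_pos: [0.4794, -0.112, 0.0477]
eef_rot: [0.029, 1.0, -0.001, 0.003]
contact_force: [3.5, -6.0, 1.8]
opening: 0.219
finger_force: 19.8
```

```bash
python3 -m inch '-1 0.002 0 0 0 0 0;-1 0.002 0 0 0 0 0;-1 0 0 0 0 0 0;-1 0 0 0 0 0 0' 30
python3 - <<'E'
from h import *
im,d=shot('side','side5')
h=im.astype(int);m=(h[...,0]>120)&(h[...,1]<70)&(h[...,2]<70);m[:140]=0;m[205:]=0;m[:,:215]=0;m[:,265:]=0
P=cloud('side',d)[m];print(len(P),np.median(P,0))
cv2.imwrite('pics/c5.png',cv2.resize(im[110:220,180:320,::-1],(560,440)))
E
```

```text
clock: 10.02
tool_pos: [0.4794, -0.112, 0.0479]
eef_rot: [0.029, 1.0, -0.001, 0.006]
contact_force: [10.6, -7.0, -2.0]
opening: 0.213
finger_force: 29.9
50 [ 0.61002507 -0.11365838  0.09462986]
```

View pics/c5.png

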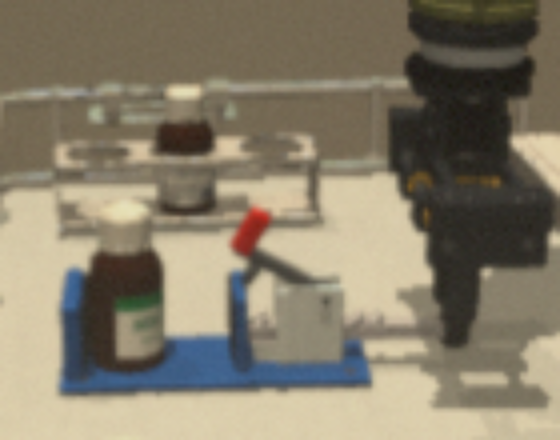

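The bar is against its stop: it has travelled 40 mm and the force rises without further motion. The bottle still stands at (125,290) and the jaw is back at (238,320). I'll release and retreat.

```bash
python3 -m inch '-0.7 0 0 0 0 0 0;-0.3 0 0 0 0 0 0;-0.15 0 0 0 0 0 0;-0.15 0 0 0 0 0 0;-0.15 0 0 0 0 0 0;-0.15 0 0 -0.01 0 0 0;-0.15 0 0 -0.02 0 0 0;-0.15 0 0 -0.02 0 0 0;-0.15 0 0 -0.02 0 0 0;-0.15 0 0 -0.02 0 0 0;-0.15 0 0 -0.02 0 0 0;-0.15 0 0 -0.02 0 0 0;-0.15 0 0 0 0 0 0;-0.15 0 0 0 0 0 0;-0.15 0 0 0 0 0 0'
python3 - <<'E'
from h import *
im,d=shot('side','side6');C=cloud('side',d)
K=C[170:202,275:310];m=(im[170:202,275:310].max(-1)<70)&(K[...,2]>.035)&(K[...,2]<.075);print('knob',m.sum(),np.median(K[m],0))
cv2.imwrite('pics/c6.png',cv2.resize(im[110:220,180:320,::-1],(560,440)))
E
```

```text
clock: 11.32
tool_pos: [0.4719, -0.1098, 0.1763]
eef_rot: [0.028, 1.0, 0.0, -0.001]
contact_force: [-0.3, -0.3, -0.2]
opening: 0.427
finger_force: 0.0
knob 77 [ 0.48086677 -0.10394188  0.05195613]
```

View pics/c6.png

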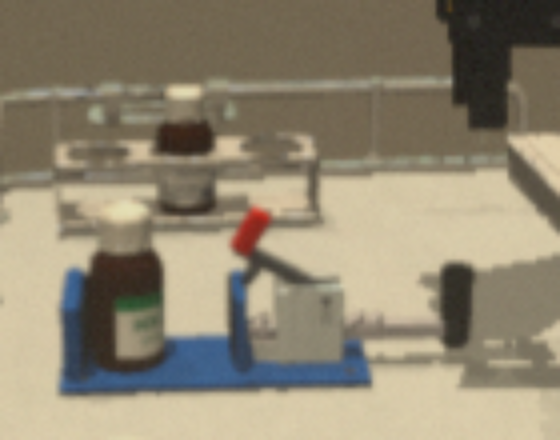

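The knob stands 39.5 mm back at (457,305), the pawl is up, the bottle is standing, and the hand is clear.

```bash
python3 -c "
from plant import r
print(r.finish_job())"
```

```text
the job is handed in; nothing more can be done
None
```

The job is handed in: the amber bottle's pawl is up at about 0.5 rad, its bar is drawn about 40 mm to the stop, the bottle still stands in place, and I didn't touch the other clamp; the hand-in gave no verdict.

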